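Pry open the stock tin and gang-clamp the copper bars

ROBOT

A 7-joint arm with a two-finger parallel gripper is mounted at the origin on the work surface. World frame = base frame: x ahead of the robot, y to its left, z up, the work surface at z = 0. Lengths are in m, angles in rad, forces in N, time in s.
With the tool pointing down it reaches from about 0.425 to 0.875 m from the base axis. Payload 4.7 kg.
Tool frame: the origin (TCP) lies at the very end of the fingers, on their centre line; the grasp point (between the pads) lies 19 mm behind it; z points along the fingers, y is the line along which they close (so a half turn about z gives the same grasp; the last joint's range is limited). The gripper opens to 87 mm and grips with 3 to 60 N. Pads are 19 mm wide; open, the fingers measure 117 mm over their backs; the gripper's body (75 mm by 190 mm) begins 51 mm behind the grasp point.
Start: joints at [-1.099, 0.321, -0.07, 1.45, 0.023, 1.371, -0.057], TCP at [0.287, 0.583, 0.223] pointing down, gripper open.
Joint ranges: [-2.86, 2.86], [-0.3, 2.09], [-1.38, 1.24], [0.06, 2.45], [-1.56, 4.7], [0.09, 2.05], [-2.69, 2.69]. Speed limits (rad/s): [2.57, 2.57, 3.14, 3.14, 3.14, 3.14, 3.14].

INTERFACE

Orientations are given as a rotation vector (axis times angle).
In Python, from bench import ctrl gives the robot as it stands.
- The arm moves only by the shell command python3 -m jog 'ROWS' [FORCE]. ROWS is JSON, a list that holds one entry, the list of rows, each a list of 7 numbers: the shift along the tool's x, y, z in mm, then the turn, a rotation vector about the tool's x, y, z in degrees, then the finger opening in mm, from 0 to 87. A call has 1 to 10 rows; each row is the pose to reach, as a shift and turn from the pose commanded when the call began, along the tool's axes at that moment; what a row does not reach only later rows make up. A row lasts 1/10 s, in which the tool goes at most 50 mm and 8.59 degrees, less where a joint would pass 70% of its speed; a pose out of reach is approached as far as the arm can. A call with a gripper value outside its range is refused whole. The fingers move at their own pace and stop on an object; FORCE is the grip in N (left out, the last holds). Time passes only in rows, so rows that repeat a pose let the fingers close. It gives the time, the measured TCP pose, the force, the opening and the grip force at its end, in the units of the state.
- ctrl.get_state(): the state, without advancing time (a new reading comes with each control period).
- ctrl.get_image(name): name is "scene" or "top" or "wrist"; returns a dict with "image" (384x512x3 uint8, red, green, blue), "depth" (384x512 float32, m along the optical axis (not along the pixel's ray), 0 where there is no reading), "fov_y" (degrees; the focal length in pixels is half the picture's height over the tangent of half this angle, whatever the lens; pixels are square), "cx", "cy" (the principal point, pixels), "k1" (the pictures are not rectified: a ray, as slopes to the right and down, at radius r is drawn at 1 + k1 r^2 times it, then the intrinsics apply), "rvec" (rotation vector, rad) and "tvec" (3), from world to camera coordinates, as OpenCV has them. Camera axes: x right, y down, z forward; pixel columns grow to the right and rows downward; lengths in m; the calibration is good to about 2 mm. A picture is of the moment at which its call begins.
- ctrl.close_job(): hands the job in; it is judged then, once.
The state is a dict: "time": time; "joint_positions": joint angles; "qd": joint speeds; "joint_torque": joint torques, N m; "position": TCP position; "tool_rot": TCP orientation; "ft_force": force on the tool from outside, world axes, zero at the start; "torque": the same for the moment, N m; "grip_width": opening from 0.0 (shut) to 1.0 (fully open); "grip_force": force on a finger pad.
Only numpy, scipy, OpenCV 4.12 (cv2) and the standard library are available. Lean on these libraries where they do the work, as an engineer would, in place of code of your own. Each camera call takes 0.05 s, during which the arm holds its last target. There are 200 camera calls.

TASK

Pry up the lid of the blue tin with the flat blade, working its tip in at the notch in the front, open it, and lay the blade back flat on the black mat. Lay every copper bar from the tin flat and crosswise on the vise's bed, side by side and centred between the jaws, then crank the vise until the jaw grips them all tight. Finally shut the tin's lid fully, and leave the cranes and other tools where they are.

Things in the scene. Friction and masses are not known exactly. Their poses are not given: they have to be found in the camera images.
- mat: Black rubber work mat, fixed, 240 (along its x) x 170 (along its y) x 3 mm, flat on the table; origin at the centre of its underside, z up.
- blade: Loose flat pry blade, 90 g: red handle 80 long x 24 wide x 16 mm thick, then a steel blade 60 x 20 x 3 mm at the handle's mid-thickness. Same upside down. Origin in the handle at mid-thickness near the centre of mass, 25 mm behind the blade's root (good place to grip across the 24 mm). x points to the tip, 85 mm ahead; z is normal to the blade. Lying flat, origin 8 mm above its support.
- blade_tip (a point): Mid-point of the pry blade's front end, 85 mm along the tool's x from its origin.
- tin: Blue metal tin, fixed, 160 (x) x 130 (y) x 50 mm tall, walls and floor 4 mm, flat flush lid; origin at the centre of its underside. Notch in its front (-x) wall, hinge along its back (+x) top edge. It stands left or right of the mat, the vise opposite. The copper bars lie flat inside, roughly along its y, in a row with centres about 22 mm apart, at x from -58 to +12 mm.
- notch (a point): Middle of the prying notch: an opening in the front wall's top edge under the lid, 34 mm wide (along the tin's y) and 9 mm high, 4.5 mm below the lid's underside, at the wall's outer face. The wall is 4 mm thick; a blade goes in here along the tin's +x.
- lid_hinge (a point): Middle of the lid's hinge line (along the tin's y), on the tin's back top edge at the height of the lid's underside (50 mm). The lid is a plate 160 mm from hinge to front edge, 130 wide, 4 mm thick, without a knob and flush with the tin's sides.
- lid (a joint): Lid angle in rad: 0 shut, grows as its front edge swings up and back; 1.57 upright, stop at 2.0. 100 g, stiff hinge: stays at any angle; about 1.3 N at the front edge moves it.
- vise: Green bench vise, fixed, 40 mm wide (y), base plate 100 wide and 8 thick; origin at its underside. Bed top 35 mm up, from x = 0 to 100 mm. Fixed jaw at the far end, its face at x = 100 mm; moving jaw's face starts at x = 0 to 8 mm; both jaws 40 wide, tops 60 mm up. Drive housing (60 mm high) with the crank on top at the -x end, towards the robot.
- bed (a point): Point on the vise's bed surface, on its mid-line, at the foot of the fixed jaw's face; same axes as the vise: the free bed extends towards its -x, 100 mm long when fully open and 40 mm wide (y -20 to +20).
- jaw: Moving vise jaw, 30 (x) x 40 x 25 mm; origin at the foot of its clamping face (which looks to the vise's +x), on the bed. It advances 8 mm per radian of the crank (50 mm per turn).
- crank_axis (a point): Point on the crank's vertical axis, 95 mm above the table, at x = -62 mm of the vise, about at mid-height of the crank's upright pin.
- crank_pin (a point): Point on the axis of the crank's upright black grip pin, 12 mm in diameter, whose sleeve turns freely, 40 mm from the crank's axis; the pin stands free from 74 to 116 mm above the table (the crank's arm is right below it), this point is at 97 mm. It may be gripped and led round without turning the gripper.
- crank (a joint): Crank angle in rad: 0 fully open with the pin towards the vise's -x; grows clockwise seen from above, which closes the jaw; up to 12.4 (about two turns). About 6 N at the pin turns it; tight means about 15 N there; it stays where it is left and holds the clamping force.
- bar1: Copper bar of square section, loose, 50 (its x) x 16 x 16 mm, 110 g, origin at its centre. Two to four such bars lie in the tin; absent ones give None from the start.
- bar2: Copper bar of square section, loose, 50 (its x) x 16 x 16 mm, 110 g, origin at its centre. Two to four such bars lie in the tin; absent ones give None from the start.
- bar3: Copper bar of square section, loose, 50 (its x) x 16 x 16 mm, 110 g, origin at its centre. Two to four such bars lie in the tin; absent ones give None from the start.
- bar4: Copper bar of square section, loose, 50 (its x) x 16 x 16 mm, 110 g, origin at its centre. Two to four such bars lie in the tin; absent ones give None from the start.
- crane1: Small folded copper crane, about 100 mm across its wings, a show piece to be left alone; origin under its centre.
- crane2: Small brass crane, about 80 mm across, to be left alone.
- crane3: Small aluminium crane, about 120 mm across, to be left alone.
- hammer: Hammer lying on the table, to be left alone.
- driver: Screwdriver with a red handle lying on the table, to be left alone.
- cup: Clear plastic cup 72 mm wide and 70 mm high, to be left alone.

How it is judged:
By the outcome, as a careful person would: the job done as asked, in the order asked, and still so for the second after the job is handed in, with the robot touching nothing.
Of bar1, bar2, bar3, bar4 only 2 to 4 are there at a start; the rules pass over those that are not, and their reading is None.
At some moment in a run one of blade may be knocked a few centimetres aside while the robot is not near it.
Once in a run the grip may slacken for a moment while it holds something.
It also fails if it takes over 210 s, if anything falls off the work surface, if the arm or the gripper's body presses on something with over 40 N, if the wrist force passes 120 N, or if a joint passes its speed limit or range.

## Working session

There is one attempt and no reset: what is moved stays moved. The work goes in short steps, Python scripts to look and compute and a shell command to move; the robot and the scene stay as the last step left them, time stands still between calls to the robot, and variables do not carry over. Pictures are saved under pics/ and viewed, at most 18 in all, crops included, and the job is handed in when it is done.

```bash
ls; mkdir -p pics; cat > h.py <<'E'
import numpy as np, cv2
from scipy.spatial.transform import Rotation as R
from bench import ctrl
def snap(name,fn=None,crop=None,scale=1):
    d=ctrl.get_image(name)
    np.savez('last_'+name+'.npz',**{k:np.asarray(v) for k,v in d.items()})
    if fn: save(name,fn,crop,scale)
    return d
def save(name,fn,crop=None,scale=1):
    im=load(name)['image'][:,:,::-1]
    if crop: im=im[crop[1]:crop[3],crop[0]:crop[2]]
    cv2.imwrite('pics/'+fn,cv2.resize(np.ascontiguousarray(im),None,fx=scale,fy=scale,interpolation=cv2.INTER_CUBIC))
def load(name): return dict(np.load('last_'+name+'.npz'))
def cam(d):
    f=d['image'].shape[0]/2/np.tan(np.radians(float(d['fov_y']))/2)
    K=np.array([[f,0,float(d['cx'])],[0,f,float(d['cy'])],[0,0,1]]); dist=np.array([float(d['k1']),0,0,0])
    return K,dist,R.from_rotvec(d['rvec']).as_matrix(),d['tvec']
def onz(name,uv,z):
    "pixels -> world at plane z"
    d=load(name);K,dist,Rm,t=cam(d)
    n=cv2.undistortPoints(np.array(uv,float).reshape(-1,1,2),K,dist).reshape(-1,2)
    rays=np.c_[n,np.ones(len(n))]@Rm; c=-Rm.T@t
    return c+rays*((z-c[2])/rays[:,2])[:,None]
def deep(name,uv):
    d=load(name);K,dist,Rm,t=cam(d);uv=np.array(uv,float).reshape(-1,2)
    n=cv2.undistortPoints(uv.reshape(-1,1,2),K,dist).reshape(-1,2)
    z=np.array([np.median(d['depth'][int(v)-1:int(v)+2,int(u)-1:int(u)+2]) for u,v in uv])
    return (np.c_[n,np.ones(len(n))]*z[:,None]-t)@Rm
def cloud(name):
    d=load(name);h,w=d['depth'].shape
    K,dist,Rm,t=cam(d)
    uv=np.stack(np.meshgrid(np.arange(w),np.arange(h)),-1).reshape(-1,1,2).astype(float)
    n=cv2.undistortPoints(uv,K,dist).reshape(-1,2)
    return ((np.c_[n,np.ones(len(n))]*d['depth'].reshape(-1,1)-t)@Rm).reshape(h,w,3)
def proj(name,P):
    d=load(name);K,dist,Rm,t=cam(d)
    return cv2.projectPoints(np.array(P,float).reshape(-1,1,3),Rm,np.array(t,float),K,dist)[0].reshape(-1,2)
def st():
    s=ctrl.get_state();print('t',round(s['time'],2),'p',np.round(s['position'],4),'rv',np.round(s['tool_rot'],4),'F',np.round(s['ft_force'],1),'w',round(s['grip_width']*87,1),'gf',round(s['grip_force'],1),'q',np.round(s['joint_positions'],2))
    return s
def go(p,Rt=None):
    "print shift(mm) and turn(deg) in current tool axes to reach TCP p with rotation Rt"
    s=ctrl.get_state();R0=R.from_rotvec(s['tool_rot'])
    print('shift',np.round(R0.inv().apply(np.array(p)-s['position'])*1000,1), 'turn',np.round((R0.inv()*Rt).as_rotvec(degrees=True),1) if Rt is not None else '')
def down(ang):
    "tool down, tool x axis at world yaw ang(deg); y = x rotated -90"
    a=np.radians(ang);x=[np.cos(a),np.sin(a),0];z=[0,0,-1];return R.from_matrix(np.c_[x,np.cross(z,x),z])
E
python3 - <<'E'
from h import *
for n in('top','scene'):
    snap(n,n+'0.png',None,1.55)
s=st(); print(R.from_rotvec(s['tool_rot']).as_matrix().round(3))
E
```

```text
pics
t 0.1 p [0.2871 0.5826 0.2215] rv [-7.1280e-01 -3.0594e+00  2.7000e-03] F [1.5 0.2 0.4] w 87.2 gf 0.0 q [-1.1   0.32 -0.07  1.45  0.02  1.37 -0.06]
[[-0.897  0.442 -0.001]
 [ 0.442  0.897 -0.002]
 [-0.    -0.002 -1.   ]]
```

View pics/top0.png

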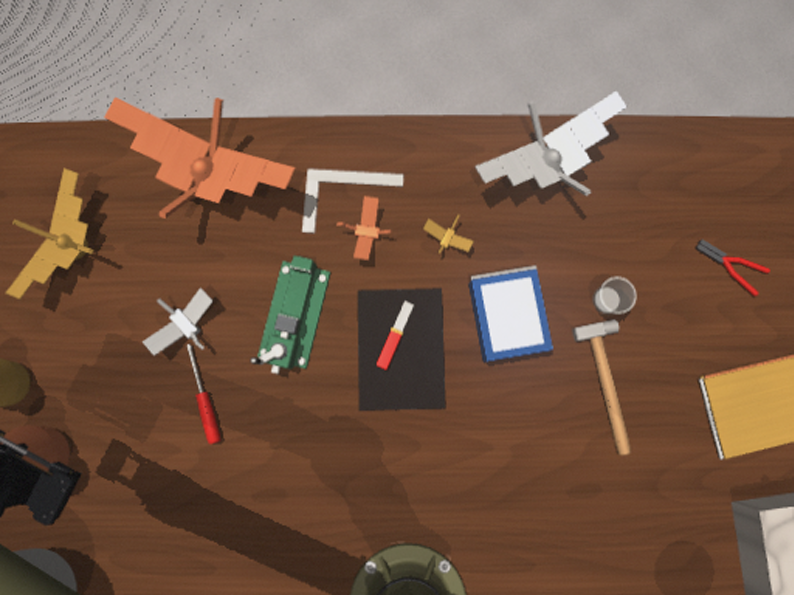

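View pics/scene0.png

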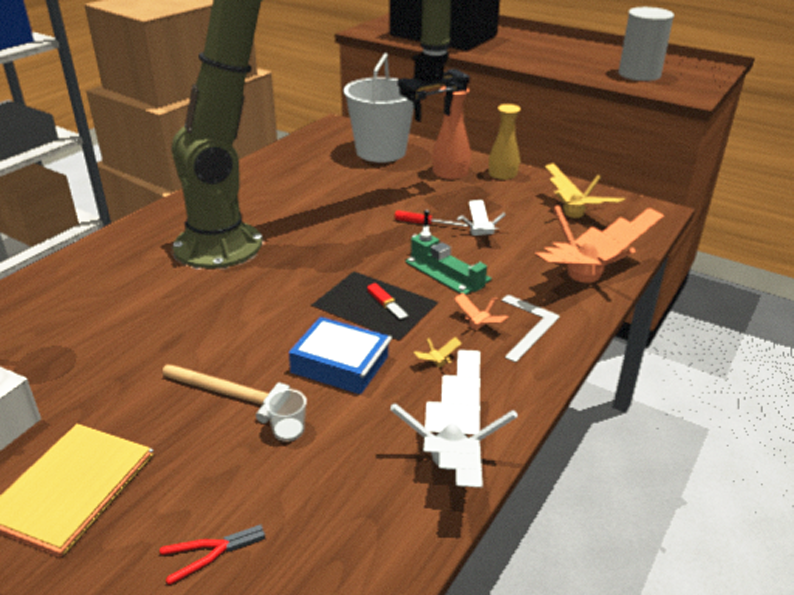

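The top view shows the mat at (400,350), blade handle at (390,350) with its tip at (408,303), tin at (511,313), vise at (293,315) with its crank pin near (262,358). I'll enlarge that area.

```bash
python3 - <<'E'
from h import *
save('top','crop1.png',(155,160,365,270),3.8)
E
```

```text
(no output)
```

View pics/crop1.png

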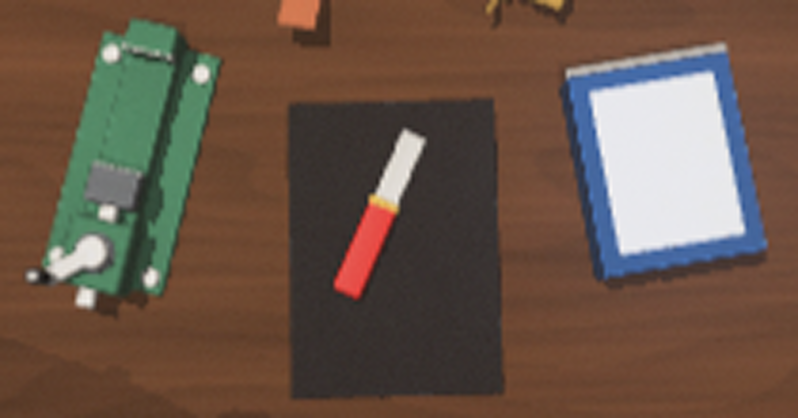

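```bash
python3 - <<'E'
from h import *
c=lambda L:[(155+u/3.8-0.5+.13,160+v/3.8-.5+.13) for u,v in L]
r=lambda a:np.round(a,4).tolist()
lid=onz('top',c([(567,72),(724,47),(603,278),(765,252)]),.054);print('lid',r(lid),r(lid.mean(0)))
for i,j in((0,1),(2,3),(0,2),(1,3)):
    d=lid[i]-lid[j];print(np.linalg.norm(d),np.degrees(np.arctan2(d[1],d[0])))
b=onz('top',c([(414,133),(348,291),(383,203)]),.011);print('blade',r(b))
print('blade yaw',np.degrees(np.arctan2(*(b[0]-b[1])[1::-1])),np.linalg.norm(b[0]-b[1]))
m=onz('top',c([(290,102),(493,99),(292,398),(502,394)]),.003);print('mat',r(m))
print('pin',r(onz('top',c([(40,276)]),.116)),'axis',r(onz('top',c([(95,250)]),.085)))
print('jawtops far',r(onz('top',c([(120,55),(172,63)]),.06)),'baseplate corners bolts',r(onz('top',c([(110,52),(201,73),(151,277)]),.012)),'jaw top',r(onz('top',c([(91,163),(142,170)]),.06)))
print(r(cam(load('top'))[2]), (-cam(load('top'))[2].T@load('top')['tvec']).round(3))
d=snap('wrist');print(R.from_rotvec(d['rvec']).as_matrix().round(3),'cam pos',(-R.from_rotvec(d['rvec']).as_matrix().T@d['tvec']).round(3),d['fov_y'])
E
```

```text
lid [[0.6164, -0.1298, 0.054], [0.6353, -0.2556, 0.054], [0.4538, -0.1534, 0.054], [0.4722, -0.2809, 0.054]] [0.5444, -0.2049, 0.054]
0.12717521282064195 98.56822423134518
0.12877004340706943 98.22546363329128
0.16426199978639852 8.252959527752298
0.16503128672419867 8.807326808149321
blade [[0.575, -0.0088, 0.011], [0.4478, 0.0457, 0.011], [0.5182, 0.0169, 0.011]]
blade yaw -23.175137781863096 0.13842962457632071
mat [[0.603, 0.0926, 0.003], [0.6037, -0.0742, 0.003], [0.3634, 0.0912, 0.003], [0.3645, -0.0767, 0.003]]
pin [[0.4571, 0.2685, 0.116]] axis [[0.4779, 0.2345, 0.085]]
jawtops far [[0.6326, 0.2225, 0.06], [0.6258, 0.1814, 0.06]] baseplate corners bolts [[0.6447, 0.2396, 0.012], [0.6263, 0.1647, 0.012], [0.4606, 0.2036, 0.012]] jaw top [[0.5472, 0.2437, 0.06], [0.5413, 0.2038, 0.06]]
[[-0.0122, -0.9999, 0.0087], [-0.9888, 0.0107, -0.1489], [0.1488, -0.0105, -0.9888]] [0.403 0.007 1.229]
[[ 0.442  0.897 -0.002]
 [ 0.87  -0.428  0.245]
 [ 0.219 -0.11  -0.97 ]] cam pos [0.228 0.612 0.384] 71.45171371050162
```

```bash
python3 - <<'E'
from h import *
go([.497,.025,.22],down(-23.2))
E
```

```text
shift [-434.7 -407.5    2.3] turn [0.00e+00 1.00e-01 1.77e+02]
```

```bash
python3 -m jog '[[[-44,-41,0,0,0,8,60],[-88,-82,0,0,0,16,60],[-132,-123,0,0,0,24,60],[-176,-163,1,0,0,32,60],[-220,-204,1,0,0,40,60],[-264,-245,2,0,0,48,60],[-308,-286,2,0,0,56,60],[-352,-326,2,0,0,64,60],[-396,-367,2,0,0,72,60],[-434,-407,2,0,0,80,60]]]' 40; python3 - <<'E'
from h import *
st();go([.497,.025,.22],down(-23.2))
E
```

```text
time: 1.15
position: [0.4652, 0.1137, 0.2207]
tool_rot: [-2.518, -1.878, -0.001]
ft_force: [1.3, 0.6, -0.5]
grip_width: 0.688
grip_force: 0.0
t 1.15 p [0.4652 0.1137 0.2207] rv [-2.5179e+00 -1.8784e+00 -9.0000e-04] F [ 1.3  0.6 -0.5] w 59.8 gf 0.0 q [-0.66 -0.06  0.36  1.87  0.02  1.32 -0.6 ]
shift [-75.9  55.8   0.6] turn [-0.  -0.  96.6]
```

```bash
python3 -m jog '[[[-30,22,0,0,0,8,60],[-60,44,0,0,0,16.5,60],[-76,56,0,0,0,25,60],[-76,56,0,0,0,33.5,60],[-76,56,0,0,0,42,60],[-76,56,0,0,0,50.5,60],[-76,56,0,0,0,59,60],[-76,56,0,0,0,67.5,60],[-76,56,0,0,0,76,60],[-76,56,0,0,0,84.5,60]]]' ; python3 -m jog '[[[0,0,0,0,0,8,60],[0,0,0,0,0,12,60],[0,0,0,0,0,12,60]]]' >/dev/null; python3 - <<'E'
from h import *
st();go([.497,.025,.22],down(-23.2)); snap('wrist','w1.png',None,1.5)
E
```

```text
time: 2.15
position: [0.4972, 0.027, 0.2204]
tool_rot: [3.127, -0.303, -0.001]
ft_force: [1.3, -1.5, 0.9]
grip_width: 0.691
grip_force: 0.0
t 2.45 p [0.4972 0.027  0.2205] rv [ 3.0799e+00 -6.1920e-01 -6.0000e-04] F [-1.2  0.   0.5] w 59.6 gf 0.0 q [-0.55 -0.01  0.45  1.84  0.01  1.32 -2.08]
shift [0.6 2.  0.5] turn [0.  0.  0.5]
```

View pics/w1.png

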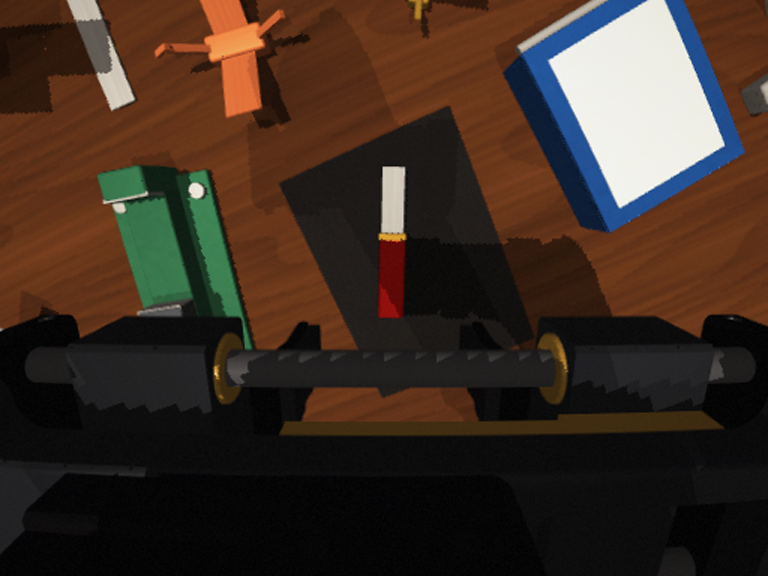

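Blade seen straight up in the picture: tip (393,167), handle end (391,317); tin front lid corners at (608,232) and (743,153), lid's back-left corner about (517,52); vise fixed jaw top front edge (104,200)-(148,195).

```bash
python3 - <<'E'
from h import *
c=lambda L:[(u/1.5-.17,v/1.5-.17) for u,v in L]
r=lambda a:np.round(a,4).tolist()
t=onz('wrist',c([(393,167)]),.0125)[0];e=onz('wrist',c([(391.5,317)]),.019)[0]
y=np.arctan2(t[1]-e[1],t[0]-e[0]);print('tip',r(t),'end',r(e),np.linalg.norm((t-e)[:2]),np.degrees(y))
o=t[:2]*.5+e[:2]*.5+np.array([np.cos(y),np.sin(y)])*(-15);o=(t+e)[:2]/2-.015*np.array([np.cos(y),np.sin(y)]);print('origin',o)
F=onz('wrist',c([(608,232),(743,153)]),.054);B=onz('wrist',c([(519,50)]),.054);L=onz('wrist',c([(505,70)]),.05)
print('front',r(F),np.linalg.norm(F[0]-F[1]),'ang',np.degrees(np.arctan2(*(F[0]-F[1])[1::-1]))-90,'mid',r(F.mean(0)),'B',r(B),L)
J=onz('wrist',c([(103,203),(149,196)]),.06);print('jaw',r(J))
go([*o,.004],down(np.degrees(y)))
E
```

```text
tip [0.5747, -0.0092, 0.0125] end [0.4478, 0.0453, 0.019] 0.13811103438445965 -23.249917006167692
origin [0.49745721 0.02398109]
front [[0.4568, -0.1542, 0.054], [0.476, -0.2821, 0.054]] 0.1292953697156818 ang 8.53580125789206 mid [0.4664, -0.2182, 0.054] B [[0.6162, -0.1295, 0.054]] [[ 0.60732529 -0.11607795  0.05      ]]
jaw [[0.641, 0.2205, 0.06], [0.6299, 0.1814, 0.06]]
shift [  1.5   2.7 216.5] turn [0.  0.  0.6]
```

```bash
python3 -m jog '[[[1,2,45,0,0,0.5,60],[1.5,2.7,90,0,0,0.5,60],[1.5,2.7,135,0,0,0.5,60],[1.5,2.7,175,0,0,0.5,60],[1.5,2.7,200,0,0,0.5,60],[1.5,2.7,215,0,0,0.5,60],[1.5,2.7,215,0,0,0.5,60],[1.5,2.7,215,0,0,0.5,15],[1.5,2.7,215,0,0,0.5,15],[1.5,2.7,215,0,0,0.5,15]]]' 55;  python3 -m jog '[[[0,0,0,0,0,0,10],[0,0,0,0,0,0,10],[0,0,0,0,0,0,10],[0,0,0,0,0,0,10]]]' 55;  python3 -m jog '[[[0,0,-20,0,0,0,10],[0,0,-60,0,0,0,10],[0,0,-90,0,0,0,10],[0,0,-95,0,0,0,10]]]'; python3 - <<'E'
from h import *
yaw=np.radians(8.5);x=np.array([np.cos(yaw),np.sin(yaw)])
n=np.array([.4645,-.2180]); print('standoff',n-x*.105)
go([*(n-x*.110),.10],down(8.5))
E
```

```text
time: 3.5
position: [0.4979, 0.0241, 0.0058]
tool_rot: [-3.077, 0.631, -0.001]
ft_force: [0.2, -0.5, 0.6]
grip_width: 0.498
grip_force: 0.0
time: 3.9
position: [0.4979, 0.0241, 0.0058]
tool_rot: [-3.077, 0.632, -0.0]
ft_force: [-0.6, -0.0, 1.1]
grip_width: 0.271
grip_force: 55.0
time: 4.3
position: [0.5004, 0.0242, 0.1043]
tool_rot: [-3.074, 0.632, -0.01]
ft_force: [1.2, -0.0, -0.1]
grip_width: 0.267
grip_force: 55.0
standoff [ 0.36065333 -0.23351999]
shift [-31.  294.6   2.9] turn [ -0.2  -0.4 -31.7]
```

```bash
python3 -m jog '[[[-10,40,0,0,0,-8,10],[-20,80,0,0,0,-16,10],[-28,130,0,0,0,-24,10],[-28,180,0,0,0,-31.7,10],[-28,225,0,0,0,-31.7,10],[-27,265,0,0,0,-31.7,10],[-26,290,0,0,0,-31.7,10],[-26,290,0,0,0,-31.7,10],[-26,290,0,0,0,-31.7,10]]]'; python3 - <<'E'
from h import *
yaw=np.radians(8.5);x=np.array([np.cos(yaw),np.sin(yaw)])
n=np.array([.4645,-.2180])
st();go([*(n-x*.1),.04],down(8.5)); snap('wrist','w2.png',None,1.5)
E
```

```text
time: 5.2
position: [0.3589, -0.2319, 0.0999]
tool_rot: [-3.132, -0.23, 0.001]
ft_force: [0.7, 0.6, -0.4]
grip_width: 0.266
grip_force: 55.0
t 5.2 p [ 0.3589 -0.2319  0.0999] rv [-3.1322e+00 -2.2990e-01  1.4000e-03] F [ 0.7  0.6 -0.4] w 23.1 gf 55.0 q [-0.28 -0.1   0.76  2.15  0.08  1.07 -0.98]
shift [ 6.5  1.9 59.9] turn [-0.1  0.  -0.1]
```

View pics/w2.png

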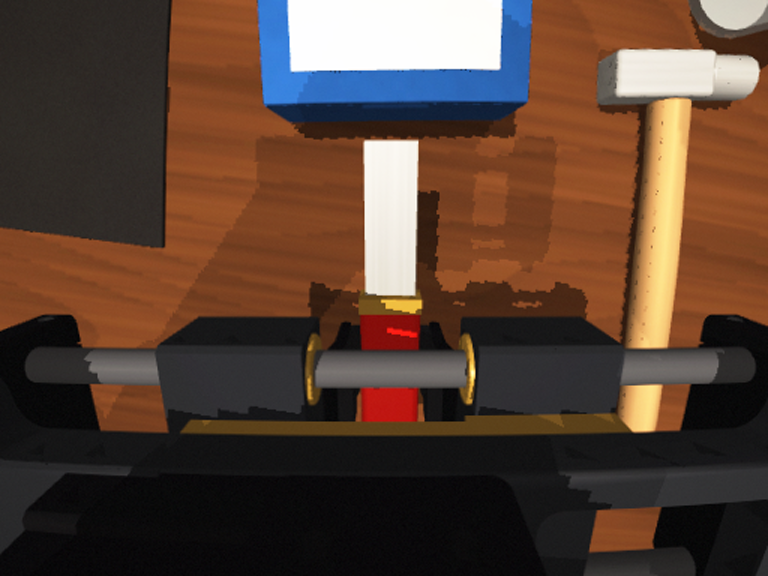

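Blade is held straight, tip mid at (391,141); the lid's front edge runs from (264,104) to (530,104), square to the blade.

```bash
python3 - <<'E'
from h import *
c=lambda L:[(u/1.5-.17,v/1.5-.17) for u,v in L]
r=lambda a:np.round(a,4).tolist()
d=deep('wrist',c([(391,155),(391,200),(391,270),(391,350)]));print(r(d))
F=onz('wrist',c([(264,104),(530,104)]),.054);print(r(F),r(F.mean(0)),np.degrees(np.arctan2(*(F[0]-F[1])[1::-1]))-90)
t=onz('wrist',c([(391,141)]),d[0,2])[0];print('tip',r(t))
R0=R.from_rotvec(ctrl.get_state()['tool_rot']);print('front in tool from tip',R0.inv().apply(F.mean(0)-t)*1000)
print(r(R0.inv().apply(d-ctrl.get_state()['position'])*1000))
print('lid depth',r(deep('wrist',c([(400,60),(400,30),(400,90)]))))
E
```

```text
[[0.4369, -0.2215, 0.1073], [0.4206, -0.2239, 0.1074], [0.3938, -0.2279, 0.1075], [0.3631, -0.2325, 0.1143]]
[[0.4562, -0.1559, 0.054], [0.4754, -0.2849, 0.054]] [0.4658, -0.2204, 0.054] 8.447561026238319
tip [0.4418, -0.2208, 0.1073]
front in tool from tip [23.83438776  3.19464468 53.2404704 ]
[[78.0824, 1.9146, -7.3322], [61.6342, 1.8921, -7.4047], [34.5476, 1.8565, -7.5695], [3.4834, 1.7958, -14.3277]]
lid depth [[0.4847, -0.2189, 0.0557], [0.4978, -0.2169, 0.0556], [0.4716, -0.2209, 0.0545]]
```

```bash
python3 -m jog '[[[0,3,25,0,0,0,10],[0,3,50,0,0,0,10],[0,3,60,0,0,0,10],[0,3,60,0,0,0,10],[8,3,60,0,0,0,10],[16,3,60,0,0,0,10],[23,3,60,0,0,0,10],[30,3,60,0,0,0,10],[38,3,60,0,0,0,10],[38,3,60,0,0,0,10]]]'; python3 - <<'E'
from h import *
st(); print(ctrl.get_state()['torque']); snap('wrist','w3.png',(100,0,420,230),2.4)
E
```

```text
time: 6.25
position: [0.399, -0.2295, 0.0409]
tool_rot: [3.132, 0.234, 0.001]
ft_force: [-0.1, 0.5, -0.8]
grip_width: 0.268
grip_force: 55.0
t 6.25 p [ 0.399  -0.2295  0.0409] rv [3.1321e+00 2.3380e-01 1.1000e-03] F [-0.1  0.5 -0.8] w 23.3 gf 55.0 q [-0.28  0.11  0.79  2.13 -0.1   0.93 -0.86]
[-0.01173646  0.14982728 -0.00227652]
```

View pics/w3.png

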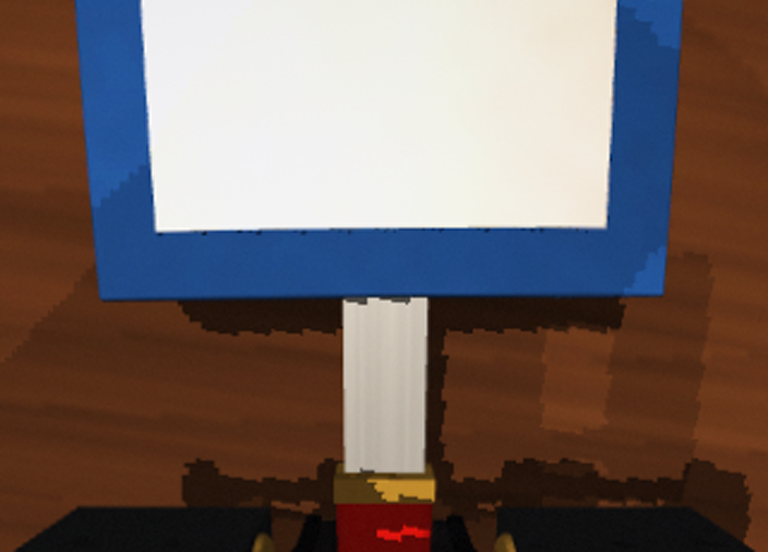

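Blade is in the notch, lid edge crossing the steel at row 298, no contact force. Lift along the lid's arc.

```bash
python3 -m jog '[[[0,0,-5,0,0,0,10],[0,0,-10,0,0,0,10],[0.5,0,-16,0,0,0,10],[2,0,-28,0,0,0,10],[5,0,-41,0,0,0,10],[9,0,-53,0,0,0,10],[14,0,-65,0,0,0,10],[20,0,-76,0,0,0,10],[26,0,-87,0,0,0,10],[34,0,-97,0,0,0,10]]]'; python3 - <<'E'
from h import *
st(); snap('scene','s1.png',(150,120,350,300),3.3)
E
```

```text
time: 7.3
position: [0.4318, -0.2245, 0.1387]
tool_rot: [-3.133, -0.232, -0.001]
ft_force: [-0.5, -0.2, -2.1]
grip_width: 0.267
grip_force: 55.0
t 7.3 p [ 0.4318 -0.2245  0.1387] rv [-3.1329e+00 -2.3200e-01 -8.0000e-04] F [-0.5 -0.2 -2.1] w 23.2 gf 55.0 q [-0.33  0.02  0.77  1.98 -0.02  1.15 -0.97]
```

View pics/s1.png

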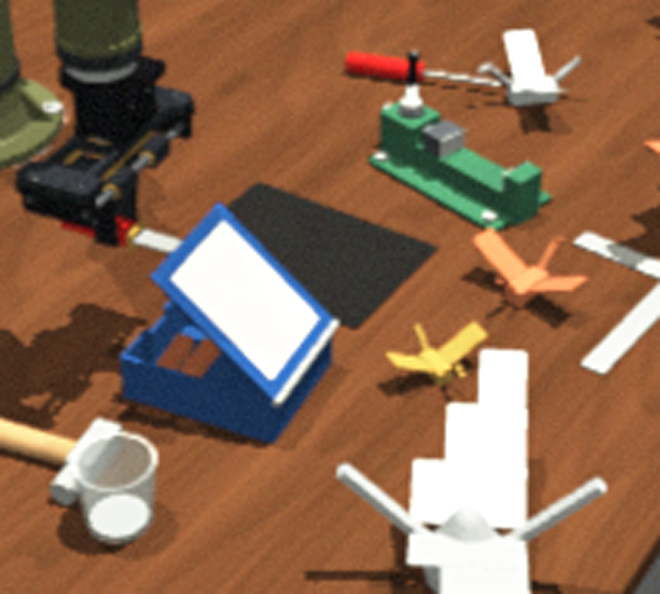

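The lid stands at about 40°, blade still under it. Continue to ~105°.

```bash
python3 -m jog '[[[9,0,-9,0,0,0,10],[18,0,-18,0,0,0,10],[28,0,-25,0,0,0,10],[39,0,-32,0,0,0,10],[50,0,-38,0,0,0,10],[62,0,-43,0,0,0,10],[74,0,-47,0,0,0,10],[87,0,-50,0,0,0,10],[99,0,-51.5,0,0,0,10],[112,0,-52,0,0,0,10]]]'; python3 -m jog '[[[13,0,1,0,0,0,10],[25,0,2,0,0,0,10],[38,0,5,0,0,0,10],[50,0,9,0,0,0,10],[50,0,9,0,0,0,10],[20,0,0,0,0,0,10],[-20,0,0,0,0,0,10],[-60,0,-10,0,0,0,10],[-60,0,-10,0,0,0,10],[-60,0,-10,0,0,0,10]]]' ; python3 - <<'E'
from h import *
st(); snap('wrist','w4.png',None,1.5);go([.490,.02,.10],down(-20))
E
```

```text
time: 8.35
position: [0.543, -0.2078, 0.1897]
tool_rot: [-3.133, -0.232, -0.0]
ft_force: [-1.2, 0.7, -1.3]
grip_width: 0.269
grip_force: 55.0
time: 9.35
position: [0.4825, -0.2173, 0.2006]
tool_rot: [-3.132, -0.23, -0.005]
ft_force: [-0.7, -0.3, -2.1]
grip_width: 0.269
grip_force: 55.0
t 9.35 p [ 0.4825 -0.2173  0.2006] rv [-3.1318 -0.2296 -0.0053] F [-0.7 -0.3 -2.1] w 23.4 gf 55.0 q [-0.36  0.08  0.77  1.81 -0.06  1.28 -0.99]
shift [  41.3 -233.1  100.4] turn [-0.1 -0.1 28.5]
```

View pics/w4.png

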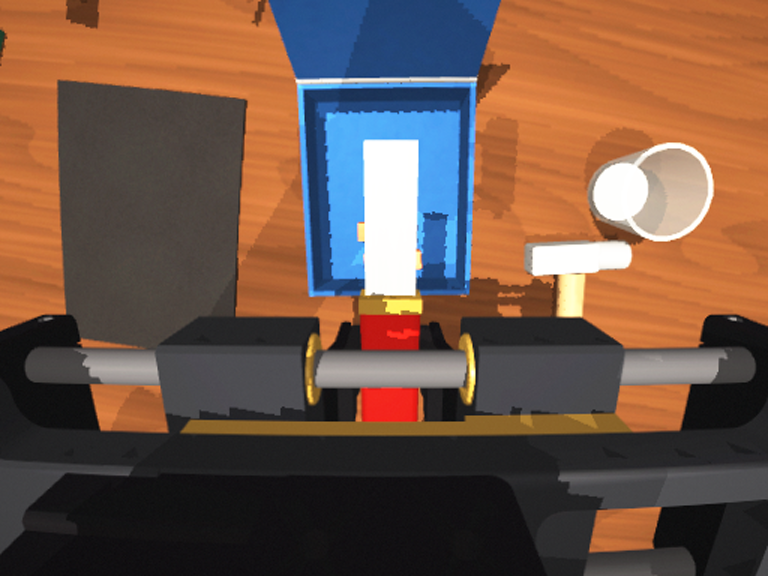

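The lid stands past upright and the tin is open, with bars partly hidden under the blade near (360,232) and (417,258). Lay the blade down on the mat centre.

```bash
python3 - <<'E'
from h import *
go([.472,.006,.0055],down(8.5))
E
python3 -m jog '[[[4,-45,0,0,0,0,10],[8,-90,0,0,0,0,10],[12,-135,0,0,0,0,10],[16,-175,15,0,0,0,10],[20,-205,50,0,0,0,10],[23,-222,95,0,0,0,10],[23,-222,140,0,0,0,10],[23,-222,170,0,0,0,10],[23,-222,185,0,0,0,10],[23,-222,185,0,0,0,10]]]'; python3 - <<'E'
from h import *
st();go([.472,.006,.0055],down(8.5))
E
```

```text
shift [  21.2 -221.8  194.9] turn [-0.  -0.1 -0. ]
time: 10.4
position: [0.4709, 0.0062, 0.0118]
tool_rot: [3.131, 0.233, -0.009]
ft_force: [-0.3, -0.1, -0.7]
grip_width: 0.267
grip_force: 55.0
t 10.4 p [0.4709 0.0062 0.0118] rv [ 3.1309  0.2334 -0.0092] F [-0.3 -0.1 -0.7] w 23.2 gf 55.0 q [-0.57  0.18  0.54  2.12 -0.12  0.88 -1.39]
shift [1.1 0.3 6.3] turn [0.1 0.3 0. ]
```

```bash
python3 -m jog '[[[0,0,4,0,0,0,10],[0,0,6,0,0,0,10],[0,0,6,0,0,0,10],[0,0,6,0,0,0,10],[0,0,6,0,0,0,40],[0,0,6,0,0,0,40],[0,0,6,0,0,0,40],[0,0,-40,0,0,0,40],[0,0,-90,0,0,0,60],[0,0,-140,0,0,0,70]]]'; python3 - <<'E'
from h import *
st();go([.483,-.214,.20],down(8.5))
E
```

```text
time: 11.4
position: [0.4721, 0.0057, 0.1562]
tool_rot: [3.133, 0.231, -0.001]
ft_force: [1.5, 0.9, -0.1]
grip_width: 0.558
grip_force: 0.0
t 11.4 p [0.4721 0.0057 0.1562] rv [ 3.1328e+00  2.3130e-01 -9.0000e-04] F [ 1.5  0.9 -0.1] w 48.5 gf 0.0 q [-0.62 -0.03  0.55  1.98  0.02  1.19 -1.5 ]
shift [-21.5 218.9 -43.7] turn [ 0.   0.  -0.1]
```

```bash
python3 -m jog '[[[-10,45,-30,0,0,0,70],[-15,92,-44,0,0,0,70],[-21,140,-44,0,0,0,70],[-21,185,-44,0,0,0,70],[-21,215,-44,0,0,0,70],[-21,219,-44,0,0,0,70],[-21,219,-44,0,0,0,70],[-21,219,-44,0,0,0,70]]]'; python3 - <<'E'
from h import *
st();snap('wrist','w5.png',(130,0,370,220),3.2)
E
```

```text
time: 12.2
position: [0.4842, -0.212, 0.1983]
tool_rot: [-3.132, -0.235, 0.001]
ft_force: [0.2, 0.2, -0.3]
grip_width: 0.804
grip_force: 0.0
t 12.2 p [ 0.4842 -0.212   0.1983] rv [-3.1316e+00 -2.3490e-01  7.0000e-04] F [ 0.2  0.2 -0.3] w 69.9 gf 0.0 q [-0.4   0.08  0.81  1.81 -0.06  1.28 -0.99]
```

View pics/w5.png

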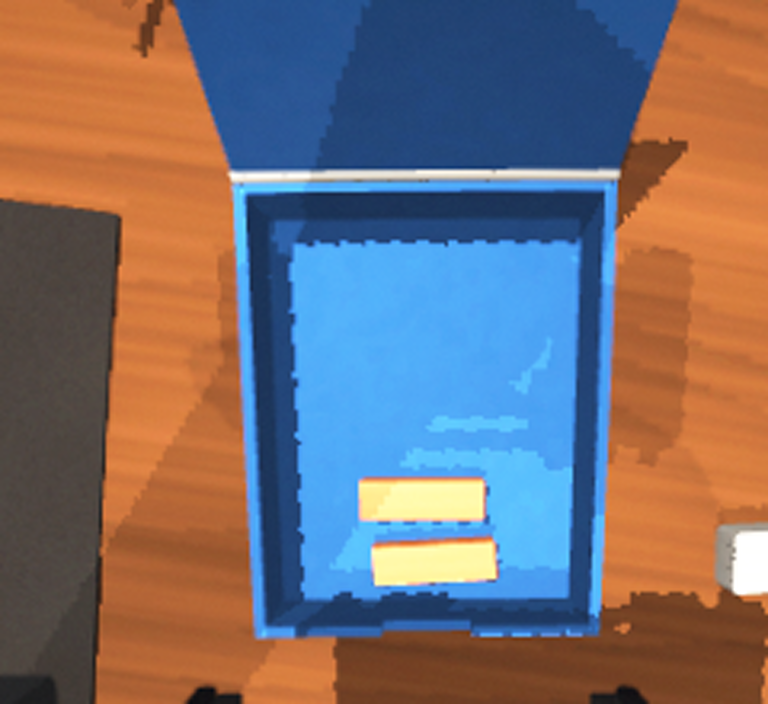

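Two bars: rear one with top-face centre at about (422,500), front one at about (435,561), the latter turned slightly.

```bash
python3 - <<'E'
from h import *
c=lambda L:[(130+u/3.2-.35,v/3.2-.35) for u,v in L]
for q in ([(360,479),(484,478),(485,520),(359,521)],[(373,543),(495,538),(497,580),(374,585)]):
    P=onz('wrist',c(q),.020);d=(P[1]-P[0]+P[2]-P[3])/2;e=(P[0]+P[1]-P[2]-P[3])/2
    y=np.degrees(np.arctan2(d[1],d[0]))+90
    print('center',P.mean(0).round(4),'len',np.linalg.norm(d),np.linalg.norm(e),'toolx yaw',y)
    print('z top',deep('wrist',c([np.mean(q,0)]))[0])
    go([*P.mean(0)[:2],.008],down(y))
F=onz('wrist',c([(262,634),(600,632)]),.05);print('front mid',F.mean(0))
# vise from top cloud
C=cloud('top').reshape(-1,3);m=(C[:,2]>.052)&(C[:,2]<.068)&(C[:,1]>.13)&(C[:,1]<.30)&(C[:,0]>.4)&(C[:,0]<.7)
print(m.sum());print(np.c_[C[m][:,0],C[m][:,1],C[m][:,2]].round(3)[::6].tolist()[:60])
E
```

```text
center [ 0.513  -0.2106  0.02  ] len 0.04982946544460629 0.01672530916215983 toolx yaw 9.040626805297208
z top [ 0.51319065 -0.21059951  0.02108521]
shift [ 28.6   3.5 190.4] turn [-0.1  0.  -0.4]
center [ 0.489  -0.2195  0.02  ] len 0.04970000621449725 0.017300469444329468 toolx yaw 10.962847350161155
z top [ 0.48916441 -0.21947961  0.02067661]
shift [  3.5   8.7 190.4] turn [-0.1  0.  -2.3]
front mid [ 0.46712825 -0.22089119  0.05      ]
511
[[0.66, 0.214, 0.061], [0.658, 0.203, 0.058], [0.655, 0.206, 0.055], [0.655, 0.188, 0.056], [0.652, 0.206, 0.054], [0.651, 0.188, 0.058], [0.648, 0.211, 0.06], [0.648, 0.193, 0.061], [0.644, 0.217, 0.063], [0.645, 0.199, 0.061], [0.645, 0.182, 0.057], [0.643, 0.206, 0.057], [0.642, 0.187, 0.061], [0.639, 0.214, 0.059], [0.639, 0.196, 0.06], [0.637, 0.218, 0.053], [0.635, 0.199, 0.062], [0.636, 0.182, 0.056], [0.633, 0.19, 0.059], [0.63, 0.184, 0.057], [0.546, 0.234, 0.059], [0.542, 0.233, 0.064], [0.542, 0.215, 0.062], [0.54, 0.234, 0.056], [0.54, 0.216, 0.059], [0.537, 0.243, 0.056], [0.537, 0.225, 0.06], [0.537, 0.207, 0.057], [0.534, 0.233, 0.062], [0.534, 0.213, 0.057], [0.531, 0.239, 0.061], [0.531, 0.222, 0.058], [0.528, 0.247, 0.064], [0.528, 0.23, 0.06], [0.527, 0.212, 0.063], [0.525, 0.239, 0.06], [0.525, 0.221, 0.06], [0.522, 0.245, 0.059], [0.521, 0.226, 0.064], [0.522, 0.209, 0.062], [0.519, 0.23, 0.061], [0.519, 0.213, 0.058], [0.516, 0.224, 0.058], [0.514, 0.234, 0.053], [0.511, 0.231, 0.055], [0.508, 0.237, 0.053], [0.504, 0.247, 0.062], [0.501, 0.259, 0.062], [0.501, 0.242, 0.059], [0.501, 0.224, 0.06], [0.499, 0.248, 0.056], [0.498, 0.229, 0.062], [0.499, 0.213, 0.053], [0.496, 0.245, 0.058], [0.495, 0.227, 0.059], [0.493, 0.263, 0.054], [0.492, 0.244, 0.063], [0.493, 0.227, 0.057], [0.49, 0.263, 0.057], [0.489, 0.231, 0.067]]
```

```bash
python3 -m jog '[[[14,2,40,0,0,0,64],[28.6,3.5,85,0,0,-0.4,64],[28.6,3.5,130,0,0,-0.4,64],[28.6,3.5,165,0,0,-0.4,64],[28.6,3.5,182,0,0,-0.4,64],[28.6,3.5,190,0,0,-0.4,64],[28.6,3.5,190,0,0,-0.4,64],[28.6,3.5,190,0,0,-0.4,40],[28.6,3.5,190,0,0,-0.4,40],[28.6,3.5,190,0,0,-0.4,40]]]' 45;python3 -m jog '[[[0,0,0,0,0,0,40],[0,0,0,0,0,0,40],[0,0,0,0,0,0,40],[0,0,-30,0,0,0,40],[0,0,-75,0,0,0,40],[0,0,-120,0,0,0,40],[0,0,-160,0,0,0,40],[0,0,-165,0,0,0,40]]]' ; python3 - <<'E'
from h import *
st(); go([.53,.12,.19],down(-8))
E
```

```text
time: 13.25
position: [0.514, -0.2127, 0.01]
tool_rot: [-3.132, -0.243, -0.004]
ft_force: [-0.2, 1.6, 3.4]
grip_width: 0.57
grip_force: 45.0
time: 14.05
position: [0.5158, -0.2147, 0.1791]
tool_rot: [3.13, 0.242, 0.015]
ft_force: [0.8, -0.4, -0.6]
grip_width: 0.563
grip_force: 45.0
t 14.05 p [ 0.5158 -0.2147  0.1791] rv [3.13   0.2419 0.0147] F [ 0.8 -0.4 -0.6] w 48.9 gf 45.0 q [-0.39  0.18  0.83  1.77 -0.14  1.24 -0.94]
shift [  65.6 -328.5  -11.3] turn [ 0.1 -0.5 16.8]
```

```bash
python3 -m jog '[[[5,-45,-11,0,0,3,40],[10,-92,-11,0,0,6,40],[15,-140,-11,0,0,9,40],[20,-188,-11,0,0,12,40],[25,-235,-11,0,0,15,40],[25,-280,-11,0,0,18,40],[25,-325,-11,0,0,21,40],[15,-370,-11,0,0,22,40],[5,-410,-11,0,0,22,40],[0,-425,-11,0,0,22,40]]]' ; python3 -m jog '[[[0,0,0,0,0,0,40],[0,0,0,0,0,0,40],[0,0,0,0,0,0,40]]]' >/dev/null; python3 - <<'E'
from h import *
st(); snap('wrist','w6.png',(70,0,430,240),2.2)
E
```

```text
time: 15.05
position: [0.4445, 0.2114, 0.1834]
tool_rot: [-3.122, 0.349, 0.003]
ft_force: [0.9, 0.1, -1.6]
grip_width: 0.567
grip_force: 45.0
t 15.35 p [0.4481 0.2051 0.1843] rv [ 3.1197 -0.3636 -0.    ] F [ 0.3 -0.3 -1.1] w 49.4 gf 45.0 q [-0.93 -0.    0.45  1.9   0.    1.25 -2.28]
```

View pics/w6.png

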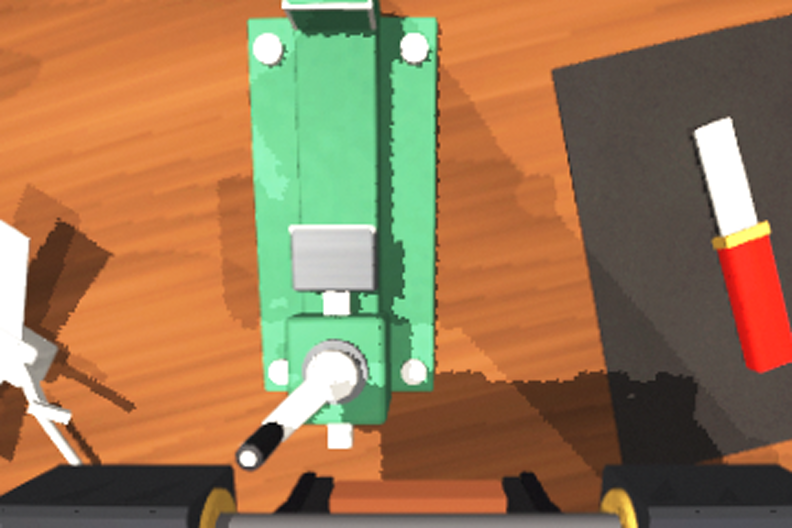

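Vise bolts at (267,48), (414,48), (279,371), (413,371); moving jaw face top edge (290,227)-(375,227), fixed jaw's face near row 10; crank knob (333,370), pin top (248,457); the blade lies flat on the mat.

```bash
python3 - <<'E'
from h import *
c=lambda L:[(70+u/2.2-.27,v/2.2-.27) for u,v in L]
B=onz('wrist',c([(267,48),(414,48),(279,371),(413,371)]),.011);f=(B[0]+B[1])/2;b=(B[2]+B[3])/2
print('bolts',B.round(4).tolist(),'mid',f.round(4),b.round(4))
d=f-b;yaw=np.arctan2(d[1],d[0]);print('yaw bolts',np.degrees(yaw),np.linalg.norm(d))
X=np.array([np.cos(yaw),np.sin(yaw)]);Y=np.array([-X[1],X[0]]);m=(f+b)[:2]/2
v=lambda P:[((p[:2]-m)@X*1000).round(1).item() for p in P],[((p[:2]-m)@Y*1000).round(1).item() for p in P]
print('m',m)
print('bed edges L',v(onz('wrist',c([(295.5,50),(300.5,200)]),.035)),'R',v(onz('wrist',c([(378,50),(377,200)]),.035)))
print('jaw top',v(onz('wrist',c([(290,227),(375,227)]),.06)))
C=cloud('wrist')
# fixed-jaw: profile of depth along the mid column
u0=70+338/2.2
for vv in range(0,22): p=C[vv,int(u0)];print(vv,v([p]),p[2].round(3),end=' | ')
print();P=onz('wrist',c([(248,457)]),.116);A=onz('wrist',c([(333,370)]),.09)
print('pin',P,v(P),'knob',A,v(A),'deep',deep('wrist',c([(248,457),(333,370)])))
E
```

```text
bolts [[0.6456, 0.2386, 0.011], [0.6272, 0.164, 0.011], [0.4797, 0.2795, 0.011], [0.4618, 0.2039, 0.011]] mid [0.6364 0.2013 0.011 ] [0.4708 0.2417 0.011 ]
yaw bolts -13.706946765302277 0.17049284399658715Traceback (most recent call last):
  File "<stdin>", line 7, in <module>
NameError: name 'P' is not defined
```

```bash
python3 - <<'E'
from h import *
c=lambda L:[(70+u/2.2-.27,v/2.2-.27) for u,v in L]
m=(np.array([.6364,.2013])+[.4708,.2417])/2;yaw=np.radians(-13.7);X=np.array([np.cos(yaw),np.sin(yaw)]);Y=np.array([-X[1],X[0]])
v=lambda P:(np.c_[(np.atleast_2d(P)[:,:2]-m)@X,(np.atleast_2d(P)[:,:2]-m)@Y,np.atleast_2d(P)[:,2]]*1000).round(1).tolist()
o=lambda L,z:v(onz('wrist',c(L),z))
print('m',m)
print('bed edges L',o([(295.5,50),(300.5,200)],.035),'R',o([(378,50),(377,200)],.035))
print('jaw top',o([(290,227),(375,227)],.06))
C=cloud('wrist');u0=int(70+338/2.2)
for r in range(0,22): print(r,v(C[r,u0])[0],end=' | ')
print('\npin',o([(248,457)],.116),onz('wrist',c([(248,457)]),.116),'knob',o([(333,370)],.09))
# top cam fixed jaw
T=cloud('top').reshape(-1,3);q=np.array(v(T));k=(q[:,2]>50)&(q[:,2]<70)&(abs(q[:,1])<25)&(q[:,0]>30)&(q[:,0]<150);print('fixed jaw x range',np.percentile(q[k][:,0],[1,5,95,99]),np.percentile(q[k][:,1],[2,50,98]))
k=(q[:,2]>50)&(q[:,2]<70)&(abs(q[:,1])<25)&(q[:,0]>-50)&(q[:,0]<30);print('moving',np.percentile(q[k][:,0],[1,5,95,99]),np.percentile(q[k][:,1],[2,50,98]))
E
```

```text
m [0.5536 0.2215]
bed edges L [[75.9, 18.8, 35.0], [5.8, 18.4, 35.0]] R [[75.8, -21.2, 35.0], [5.8, -20.3, 35.0]]
jaw top [[-9.4, 19.0, 60.0], [-9.3, -21.0, 60.0]]
0 [87.2, -5.0, 60.9] | 1 [86.6, -4.9, 60.1] | 2 [85.5, -4.9, 60.7] | 3 [85.2, -4.7, 59.2] | 4 [84.4, -4.7, 58.9] | 5 [85.1, -4.1, 54.8] | 6 [84.9, -3.9, 53.0] | 7 [84.5, -3.7, 51.8] | 8 [84.4, -3.5, 49.7] | 9 [83.8, -3.3, 48.8] | 10 [84.3, -2.9, 45.0] | 11 [83.9, -2.7, 43.6] | 12 [83.6, -2.4, 41.8] | 13 [84.8, -1.7, 35.9] | 14 [84.3, -1.5, 34.6] | 15 [82.9, -1.6, 35.9] | 16 [81.8, -1.6, 36.0] | 17 [81.1, -1.5, 35.2] | 18 [80.1, -1.5, 35.3] | 19 [78.5, -1.7, 36.9] | 20 [78.1, -1.5, 35.4] | 21 [77.1, -1.5, 35.4] | 
pin [[-104.7, 28.6, 116.0]] [[0.45863269 0.27412004 0.116     ]] knob [[-72.4, -3.9, 90.0]]
fixed jaw x range [ 81.614  82.55  105.33  106.558] [-19.416  -0.2    18.832]
moving [-47.794 -43.47  -10.19   -9.016] [-19.5     0.1    19.068]
```

```bash
cat >> h.py <<'E'
VM=np.array([.5536,.2215]);_y=np.radians(-13.7);VX=np.array([np.cos(_y),np.sin(_y)]);VY=np.array([-VX[1],VX[0]])
def vw(fx,fy,z): return np.r_[VM+VX*fx/1000+VY*fy/1000,z]
def wv(P): P=np.atleast_2d(P);return (np.c_[(P[:,:2]-VM)@VX,(P[:,:2]-VM)@VY,P[:,2]]*1000).round(1)
E
python3 - <<'E'
from h import *
go(vw(73.8,-.8,.0415),down(-13.7))
E
```

```text
shift [172.7 -38.9 143. ] turn [ 0.  -0.   0.4]
```

```bash
python3 -m jog '[[[40,-10,0,0,0,0.4,40],[85,-20,0,0,0,0.4,40],[130,-32,0,0,0,0.4,40],[160,-38.9,5,0,0,0.4,40],[172.7,-38.9,35,0,0,0.4,40],[172.7,-38.9,70,0,0,0.4,40],[172.7,-38.9,95,0,0,0.4,40],[172.7,-38.9,115,0,0,0.4,40],[172.7,-38.9,120,0,0,0.4,40],[172.7,-38.9,120,0,0,0.4,40]]]' ; python3 - <<'E'
from h import *
st();go(vw(73.8,-.8,.0415),down(-13.7))
E
```

```text
time: 16.4
position: [0.6243, 0.2044, 0.064]
tool_rot: [3.118, -0.372, -0.002]
ft_force: [-0.0, 0.3, -0.2]
grip_width: 0.565
grip_force: 45.0
t 16.4 p [0.6243 0.2044 0.064 ] rv [ 3.1182e+00 -3.7210e-01 -1.6000e-03] F [-0.   0.3 -0.2] w 49.2 gf 45.0 q [-0.74  0.49  0.5   1.62 -0.25  1.1  -1.98]
shift [ 1.1  0.9 22.5] turn [0.1 0.  0.1]
```

```bash
python3 -m jog '[[[1,1,10,0,0,0,40],[1,1,18,0,0,0,40],[1,1,22,0,0,0,40],[1,1,22.5,0,0,0,40],[1,1,22.5,0,0,0,40]]]' ;  python3 -m jog '[[[0,0,0,0,0,0,66],[0,0,0,0,0,0,66],[0,0,0,0,0,0,66],[0,0,-30,0,0,0,66],[0,0,-75,0,0,0,66],[0,0,-120,0,0,0,66],[-45,0,-145,0,0,0,66],[-90,0,-145,0,0,0,66],[-90,0,-145,0,0,0,66]]]' ;python3 - <<'E'
from h import *
st(); snap('wrist','w7.png',(70,0,430,240),2.2);go([.489,-.2195,.16],down(10.5))
E
```

```text
time: 16.9
position: [0.6252, 0.2046, 0.0423]
tool_rot: [-3.12, 0.37, -0.0]
ft_force: [0.6, -0.6, -1.5]
grip_width: 0.568
grip_force: 45.0
time: 17.8
position: [0.5323, 0.2286, 0.1876]
tool_rot: [-3.117, 0.361, 0.007]
ft_force: [-0.8, 0.6, -0.3]
grip_width: 0.76
grip_force: 0.0
t 17.8 p [0.5323 0.2286 0.1876] rv [-3.1175  0.3606  0.007 ] F [-0.8  0.6 -0.3] w 66.1 gf 0.0 q [-0.9   0.2   0.52  1.7  -0.11  1.27 -2.16]
shift [ 57.9 445.6  26.6] turn [ -0.2   0.1 -23.8]
```

View pics/w7.png

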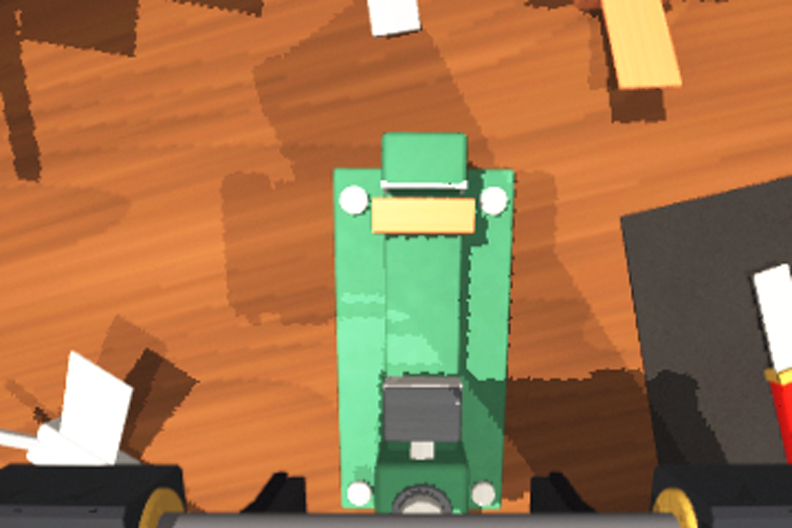

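Bar lies crosswise near the fixed jaw, centre (423,215), within a pixel or two of the bed's mid-line (424). Go for the second.

```bash
python3 -m jog '[[[6,48,0,0,0,-3,66],[12,96,0,0,0,-6,66],[18,144,0,0,0,-9,66],[24,192,0,0,0,-12,66],[30,240,0,0,0,-15,66],[37,288,0,0,0,-18,66],[44,336,0,0,0,-21,66],[50,384,0,0,0,-23,66],[55,425,10,0,0,-23.8,66],[58,445,20,0,0,-23.8,66]]]'; python3 - <<'E'
from h import *
st();go([.489,-.2195,.008],down(10.8))
print(wv(onz('wrist',[(70+u/2.2-.27,v/2.2-.27) for u,v in [(372,198),(475,198),(475,233),(372,233),]],.051)))
E
```

```text
time: 18.85
position: [0.4891, -0.2271, 0.1679]
tool_rot: [3.126, 0.27, 0.002]
ft_force: [1.1, 0.4, 0.1]
grip_width: 0.759
grip_force: 0.0
t 18.85 p [ 0.4891 -0.2271  0.1679] rv [3.1263e+00 2.7050e-01 2.5000e-03] F [1.1 0.4 0.1] w 66.1 gf 0.0 q [-0.41  0.15  0.86  1.83 -0.12  1.22 -0.9 ]
shift [  1.   -8.1 159.9] turn [ 0.2 -0.1 -0.9]
[[ 80.7  24.6  51. ]
 [ 81.1 -25.1  51. ]
 [ 64.8 -25.6  51. ]
 [ 64.4  24.7  51. ]]
```

```bash
python3 -m jog '[[[0,0,30,0,0,0,66],[0,0,60,0,0,0,66],[0,0,80,0,0,0,66],[0,0,80,0,0,0,66]]]' >/dev/null; python3 - <<'E'
from h import *
st();go([.489,-.2195,.008],down(10.8))
E
```

```text
t 19.25 p [ 0.4879 -0.2213  0.0846] rv [ 3.1291  0.2788 -0.0086] F [-0.9 -0.2  0.4] w 66.1 gf 0.0 q [-0.36  0.26  0.84  1.92 -0.21  1.06 -0.83]
shift [ 1.8 -1.6 76.6] turn [-0.   0.3 -0.6]
```

```bash
python3 -m jog '[[[1.5,-1.5,30,0,0,-0.5,66],[1.5,-1.5,55,0,0,-0.5,66],[1.5,-1.5,70,0,0,-0.5,66],[1.5,-1.5,76,0,0,-0.5,66],[1.5,-1.5,76,0,0,-0.5,66],[1.5,-1.5,76,0,0,-0.5,40],[1.5,-1.5,76,0,0,-0.5,40],[1.5,-1.5,76,0,0,-0.5,40],[1.5,-1.5,76,0,0,-0.5,40],[1.5,-1.5,76,0,0,-0.5,40]]]' 45;python3 -m jog '[[[0,0,0,0,0,0,40],[0,0,0,0,0,0,40],[0,0,-30,0,0,0,40],[0,0,-75,0,0,0,40],[0,0,-120,0,0,0,40],[0,0,-160,0,0,0,40],[0,0,-175,0,0,0,40],[0,0,-175,0,0,0,40]]]' ; python3 - <<'E'
from h import *
st(); go(vw(55,-.8,.18),down(-13.7))
E
```

```text
time: 20.25
position: [0.4919, -0.219, 0.0121]
tool_rot: [-3.128, -0.295, -0.003]
ft_force: [-0.8, 0.3, 6.6]
grip_width: 0.566
grip_force: 45.0
time: 21.05
position: [0.4924, -0.2194, 0.188]
tool_rot: [3.127, 0.295, 0.007]
ft_force: [-0.6, 0.1, -2.1]
grip_width: 0.562
grip_force: 45.0
t 21.05 p [ 0.4924 -0.2194  0.188 ] rv [3.1273 0.2953 0.0068] F [-0.6  0.1 -2.1] w 48.9 gf 45.0 q [-0.43  0.13  0.87  1.8  -0.1   1.25 -0.91]
shift [ 192.3 -398.1    8.5] turn [-0.  -0.3 24.5]
```

```bash
python3 -m jog '[[[20,-45,0,0,0,3,40],[42,-90,0,0,0,6,40],[65,-135,0,0,0,9,40],[88,-180,0,0,0,12,40],[110,-225,0,0,0,15,40],[132,-270,0,0,0,18,40],[155,-315,0,0,0,21,40],[178,-360,0,0,0,24,40],[190,-390,5,0,0,24.5,40],[194,-398,8,0,0,24.5,40]]]'; python3 -m jog '[[[0,0,0,0,0,0,40],[0,0,0,0,0,0,40]]]'>/dev/null; python3 - <<'E'
from h import *
st();go(vw(56.9,-.8,.0435),down(-13.7))
E
```

```text
time: 22.05
position: [0.6051, 0.2147, 0.1735]
tool_rot: [3.119, -0.363, -0.009]
ft_force: [-0.5, 0.5, -0.8]
grip_width: 0.567
grip_force: 45.0
t 22.25 p [0.6066 0.2059 0.1763] rv [ 3.1157 -0.378  -0.0035] F [-0.5 -0.7 -0.2] w 49.2 gf 45.0 q [-0.87  0.37  0.63  1.56 -0.22  1.29 -2.01]
shift [  1.9  -2.3 132.8] turn [ 0.2  0.1 -0.1]
```

```bash
python3 -m jog '[[[-1,-1,25,0,0,0,40],[-3,-2.3,65,0,0,0,40],[-3,-2.3,95,0,0,0,40],[-3,-2.3,108,0,0,0,40],[-3,-2.3,108,0,0,0,40],[-3,-2.3,108,0,0,0,40]]]'; python3 - <<'E'
from h import *
st();go(vw(52,-.8,.0435),down(-13.7))
E
```

```text
time: 22.85
position: [0.6061, 0.2102, 0.0716]
tool_rot: [-3.118, 0.378, -0.003]
ft_force: [0.0, -0.8, -0.8]
grip_width: 0.561
grip_force: 45.0
t 22.85 p [0.6061 0.2102 0.0716] rv [-3.118e+00  3.780e-01 -3.000e-03] F [ 0.  -0.8 -0.8] w 48.8 gf 45.0 q [-0.84  0.46  0.6   1.66 -0.29  1.1  -1.98]
shift [-1.7  2.3 28.1] turn [-0.1 -0.1 -0.1]
```

```bash
python3 -m jog '[[[-1.5,2,12,0,0,0,40],[-1.5,2,22,0,0,0,40],[-1.5,2,27,0,0,0,40],[-1.5,2,28,0,0,0,40],[-1.5,2,28,0,0,0,40],[-1.5,2,28,0,0,0,40]]]' ; python3 -m jog '[[[0,0,0,0,0,0,64],[0,0,0,0,0,0,64],[0,0,0,0,0,0,64],[0,0,-30,0,0,0,64],[0,0,-75,0,0,0,64],[-30,0,-115,0,0,0,64],[-75,0,-145,0,0,0,60],[-110,0,-145,0,0,0,50],[-110,0,-145,0,0,0,45],[-110,0,-145,0,0,0,45]]]' ;python3 - <<'E'
from h import *
st(); snap('wrist','w8.png',(70,0,430,240),2.2)
E
```

```text
time: 23.45
position: [0.6026, 0.2095, 0.0431]
tool_rot: [-3.119, 0.375, 0.002]
ft_force: [-3.1, -1.2, 6.9]
grip_width: 0.564
grip_force: 45.0
time: 24.45
position: [0.4958, 0.2365, 0.1875]
tool_rot: [-3.118, 0.372, -0.001]
ft_force: [0.2, 0.1, 0.0]
grip_width: 0.546
grip_force: 0.0
t 24.45 p [0.4958 0.2365 0.1875] rv [-3.1181e+00  3.7230e-01 -8.0000e-04] F [0.2 0.1 0. ] w 47.5 gf 0.0 q [-1.06  0.14  0.62  1.77 -0.08  1.26 -2.23]
```

View pics/w8.png

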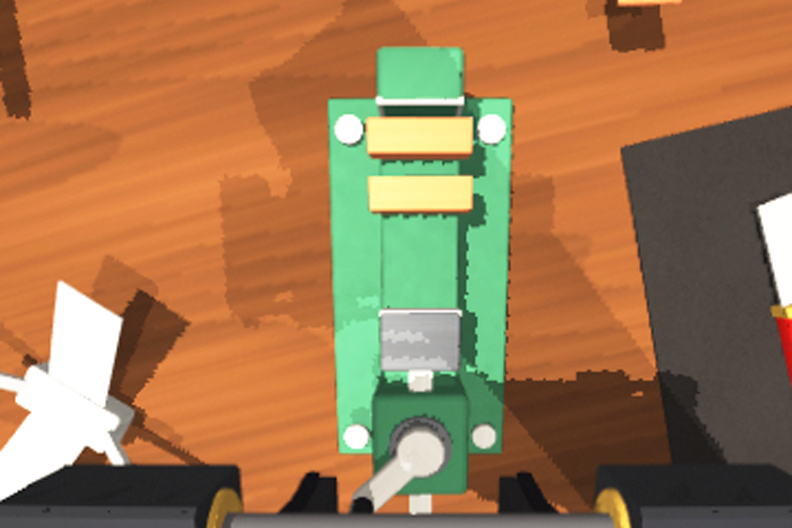

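Both bars lie crosswise, centred on the bed; the crank knob is at (420,450), pin below-left at (362,500). Now the crank pin.

```bash
python3 - <<'E'
from h import *
q=[(70+u/2.2-.27,v/2.2-.27) for u,v in [(368,118),(473,118),(473,153),(368,153),(368,177),(473,177),(473,211),(369,211)]]
print(wv(onz('wrist',q,.051)));print('knob',wv(deep('wrist',[(70+420/2.2,450/2.2)])))
go(vw(-104.8,28.4,.08),down(-13.7))
E
```

```text
[[ 80.6  24.1  51. ]
 [ 80.6 -25.4  51. ]
 [ 64.9 -25.7  51. ]
 [ 64.9  24.4  51. ]
 [ 53.9  24.5  51. ]
 [ 54.  -25.9  51. ]
 [ 38.3 -26.2  51. ]
 [ 38.2  24.3  51. ]]
knob [[-75.7  -1.   75.2]]
shift [-46.1 -28.1 107.2] turn [-0. -0. -0.]
```

```bash
python3 -m jog '[[[-25,-15,0,0,0,0,40],[-46,-28,20,0,0,0,40],[-46,-28,30,0,0,0,40],[-46,-28,60,0,0,0,40],[-46,-28,90,0,0,0,40],[-46,-28,105,0,0,0,40],[-46,-28,106,0,0,0,40],[-46,-28,106,0,0,0,40]]]' 30; python3 -m jog '[[[0,0,0,0,0,0,5],[0,0,0,0,0,0,5],[0,0,0,0,0,0,5],[0,0,0,0,0,0,5],[0,0,0,0,0,0,5],[0,0,0,0,0,0,5]]]' 30; python3 - <<'E'
from h import *
s=st();print(wv(s['position']))
E
```

```text
time: 25.3
position: [0.4592, 0.2733, 0.0815]
tool_rot: [3.118, -0.377, 0.001]
ft_force: [0.4, 0.4, 0.0]
grip_width: 0.46
grip_force: 0.0
time: 25.9
position: [0.4584, 0.2745, 0.0817]
tool_rot: [-3.118, 0.375, -0.001]
ft_force: [0.4, 1.6, 1.0]
grip_width: 0.129
grip_force: 30.0
t 25.9 p [0.4584 0.2745 0.0817] rv [-3.1178e+00  3.7480e-01 -1.2000e-03] F [0.4 1.6 1. ] w 11.2 gf 30.0 q [-1.1   0.21  0.57  1.92 -0.13  1.04 -2.28]
[[-105.    29.    81.7]]
```

```bash
python3 -m jog '[[[5.4,-4.4,0,0,0,0,5],[11.7,-7.6,0,0,0,0,5],[18.3,-10,0,0,0,0,5],[25.2,-10.7,0,0,0,0,5],[32.2,-10.5,0,0,0,0,5],[39,-9,0,0,0,0,5]]]' 30; python3 - <<'E'
from h import *
s=st();p=wv(s['position'])[0];print(p,np.degrees(np.arctan2(p[1]+.8,-(p[0]+77.5))),np.hypot(p[1]+.8,p[0]+77.5))
E
```

```text
time: 26.5
position: [0.496, 0.2756, 0.0814]
tool_rot: [-3.118, 0.372, 0.007]
ft_force: [-6.1, 2.8, 6.0]
grip_width: 0.127
grip_force: 30.0
t 26.5 p [0.496  0.2756 0.0814] rv [-3.1179  0.372   0.0074] F [-6.1  2.8  6. ] w 11.0 gf 30.0 q [-1.05  0.29  0.58  1.84 -0.18  1.07 -2.21]
[-68.7  38.9  81.4] 102.49824181207084 40.66362010446192
```

```bash
python3 -m jog '[[[6.5,2.6,0,0,0,0,5],[12.4,6.3,0,0,0,0,5],[21.8,16.5,0,0,0,0,5],[27.3,29.3,0,0,0,0,5],[28,43.1,0,0,0,0,5],[23.9,56.4,0,0,0,0,5],[15.6,67.5,0,0,0,0,5],[3.9,75.1,0,0,0,0,5],[-9.6,78.2,0,0,0,0,5],[-23.4,76.5,0,0,0,0,5]]]' 30; python3 - <<'E'
from h import *
s=st();p=wv(s['position'])[0];print(p,np.degrees(np.arctan2(p[1]+.8,-(p[0]+77.5)))%360,np.hypot(p[1]+.8,p[0]+77.5))
E
```

```text
time: 27.5
position: [0.4611, 0.2035, 0.0818]
tool_rot: [-3.118, 0.378, -0.013]
ft_force: [9.9, 0.4, -6.3]
grip_width: 0.124
grip_force: 30.0
t 27.5 p [0.4611 0.2035 0.0818] rv [-3.1175  0.3781 -0.0132] F [ 9.9  0.4 -6.3] w 10.8 gf 30.0 q [-1.04  0.14  0.61  2.   -0.09  1.02 -2.2 ]
[-85.6 -39.4  81.8] 281.8512489436685 39.44071500366088
```

```bash
python3 -m jog '[[[-12.4,-6.3,0,0,0,0,5],[-21.9,-16.5,0,0,0,0,5],[-27.3,-29.3,0,0,0,0,5],[-28,-43.2,0,0,0,0,5],[-23.9,-56.5,0,0,0,0,5],[-15.6,-67.5,0,0,0,0,5],[-3.9,-75.1,0,0,0,0,5],[9.6,-78.3,0,0,0,0,5],[16.6,-78,0,0,0,0,5],[23.4,-76.5,0,0,0,0,5]]]' 30; python3 - <<'E'
from h import *
s=st();p=wv(s['position'])[0];print(p,np.degrees(np.arctan2(p[1]+.8,-(p[0]+77.5)))%360,np.hypot(p[1]+.8,p[0]+77.5));snap('wrist','w9.png',(70,0,430,240),2.2)
E
```

```text
time: 28.5
position: [0.4962, 0.2755, 0.0814]
tool_rot: [-3.118, 0.373, 0.007]
ft_force: [-7.7, 3.4, 7.2]
grip_width: 0.124
grip_force: 30.0
t 28.5 p [0.4962 0.2755 0.0814] rv [-3.1181  0.3726  0.0073] F [-7.7  3.4  7.2] w 10.8 gf 30.0 q [-1.04  0.29  0.57  1.84 -0.18  1.07 -2.21]
[-68.5  38.9  81.4] 102.7730728086163 40.70737034002565
```

View pics/w9.png

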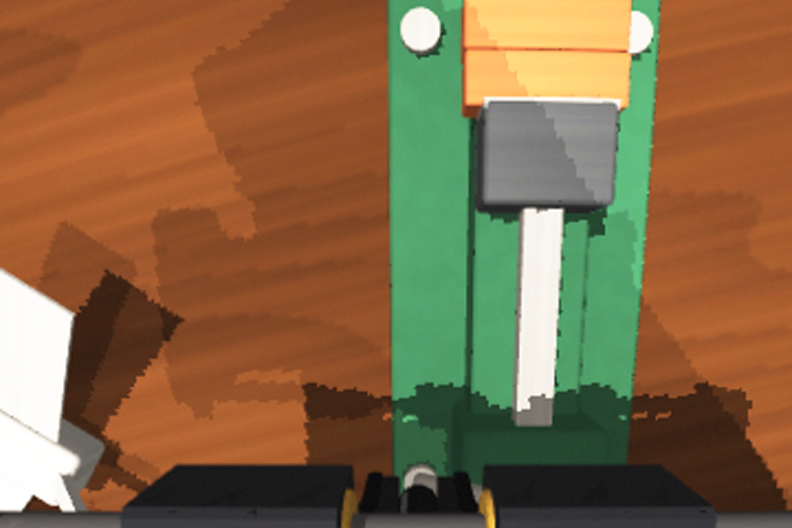

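Bars touch each other and the jaw is up against them. Tighten in small steps, watching the force.

```bash
python3 -m jog '[[[3.3,1.2,0,0,0,0,5],[6.5,2.6,0,0,0,0,5],[6.5,2.6,0,0,0,0,5]]]' 30; python3 -m jog '[[[3,1.7,0,0,0,0,5],[5.9,3.7,0,0,0,0,5],[5.9,3.7,0,0,0,0,5]]]'; python3 - <<'E'
from h import *
s=st();p=wv(s['position'])[0];print(p,np.degrees(np.arctan2(p[1]+.8,-(p[0]+77.5)))%360)
E
```

```text
time: 28.85
position: [0.5031, 0.2711, 0.0816]
tool_rot: [-3.117, 0.374, 0.003]
ft_force: [-3.4, 3.0, 3.9]
grip_width: 0.126
grip_force: 30.0
time: 29.15
position: [0.5084, 0.266, 0.0815]
tool_rot: [-3.117, 0.374, 0.001]
ft_force: [-3.1, 4.0, 3.8]
grip_width: 0.126
grip_force: 30.0
t 29.15 p [0.5084 0.266  0.0815] rv [-3.1172e+00  3.7370e-01  8.0000e-04] F [-3.1  4.   3.8] w 11.0 gf 30.0 q [-1.02  0.3   0.57  1.83 -0.19  1.07 -2.18]
[-54.4  32.5  81.5] 124.74880124918259
```

```bash
python3 -m jog '[[[2.6,2.3,0,0,0,0,5],[5.1,4.7,0,0,0,0,5],[5.1,4.7,0,0,0,0,5]]]' 30; python3 -m jog '[[[2.3,2.7,0,0,0,0,5],[4.3,5.5,0,0,0,0,5],[4.3,5.5,0,0,0,0,5]]]'; python3 - <<'E'
from h import *
s=st();p=wv(s['position'])[0];print(p,np.degrees(np.arctan2(p[1]+.8,-(p[0]+77.5)))%360)
E
```

```text
time: 29.45
position: [0.5102, 0.2638, 0.0816]
tool_rot: [-3.114, 0.37, 0.006]
ft_force: [-6.9, 8.1, 5.2]
grip_width: 0.129
grip_force: 30.0
time: 29.75
position: [0.5109, 0.2627, 0.0816]
tool_rot: [-3.109, 0.364, 0.011]
ft_force: [-9.4, 18.8, 3.6]
grip_width: 0.125
grip_force: 30.0
t 29.75 p [0.5109 0.2627 0.0816] rv [-3.1086  0.3638  0.0107] F [-9.4 18.8  3.6] w 10.9 gf 30.0 q [-1.    0.3   0.57  1.83 -0.2   1.07 -2.16]
[-51.3  30.   81.6] 130.38612910251157
```

Stalled at 130° with about 21 N tangential: tight. Ease off, release, lift.

```bash
python3 -m jog '[[[0,0,0,0,0,0,5],[0,0,0,0,0,0,5],[-4,-5,0,0,0,0,5],[-6,-7,0,0,0,0,5],[-6,-7,0,0,0,0,30],[-6,-7,0,0,0,0,35],[-6,-7,0,0,0,0,40],[-6,-7,-30,0,0,0,40],[-6,-7,-75,0,0,0,40],[-6,-7,-110,0,0,0,40]]]' 30; python3 -m jog '[[[-20,0,-20,0,0,0,40],[-40,0,-20,0,0,0,20],[-40,0,-20,0,0,0,0],[-40,0,-20,0,0,0,0],[-40,0,-20,0,0,0,0]]]' ; python3 - <<'E'
from h import *
st();snap('wrist','w10.png',(70,0,430,240),2.2);snap('top')
save('top','t2.png',(155,160,365,270),3.8)
E
```

```text
time: 30.75
position: [0.5119, 0.2585, 0.1925]
tool_rot: [3.117, -0.379, 0.001]
ft_force: [-0.1, 0.3, 0.5]
grip_width: 0.454
grip_force: 0.0
time: 31.25
position: [0.4731, 0.2686, 0.2105]
tool_rot: [3.117, -0.378, 0.0]
ft_force: [0.5, 0.3, -0.4]
grip_width: 0.184
grip_force: 0.0
t 31.25 p [0.4731 0.2686 0.2105] rv [ 3.1172e+00 -3.7790e-01  2.0000e-04] F [ 0.5  0.3 -0.4] w 16.0 gf 0.0 q [-1.11  0.11  0.58  1.75 -0.06  1.3  -2.32]
```

View pics/w10.png

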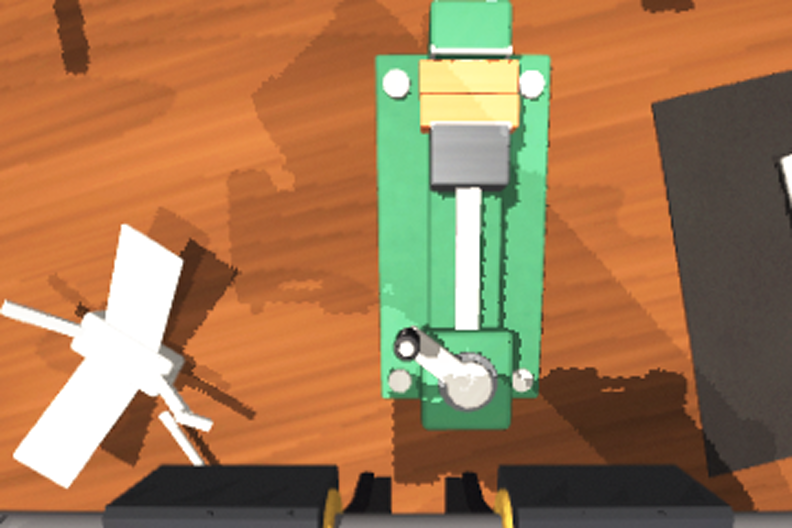

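View pics/t2.png

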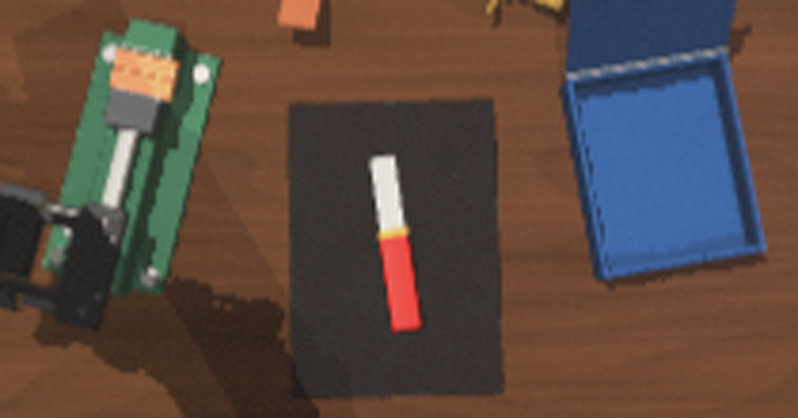

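Vise clamped with both bars, tin empty, blade on the mat at (400,245). Now measure the lid angle and the heights behind the tin.

```bash
cat >> h.py <<'E'
_t=np.radians(8.5);TX=np.array([np.cos(_t),np.sin(_t)]);TY=np.array([-TX[1],TX[0]])
TC=np.array([.466,-.2195])+TX*.08
def tw(x,y,z): return np.r_[TC+TX*x/1000+TY*y/1000,z/1000]
def wt(P): P=np.atleast_2d(P);return (np.c_[(P[:,:2]-TC)@TX,(P[:,:2]-TC)@TY,P[:,2]]*1000).round(1)
E
python3 - <<'E'
from h import *
q=wt(cloud('top').reshape(-1,3));q=q[(abs(q[:,1])<50)&(q[:,2]>70)&(q[:,0]>40)&(q[:,0]<170)]
print(len(q),q[q[:,2]>150][:5],q[:,0].min(),q[:,0].max(),q[:,2].max(),np.polyfit(q[:,2],q[:,0],1))
q=wt(cloud('top').reshape(-1,3));
for x in range(90,330,30):
    print(x,[round(q[(abs(q[:,0]-x)<15)&(abs(q[:,1]-y)<15)][:,2].max(initial=0)) for y in range(-150,151,30)])
s=st();go(tw(160,0,260),down(8.5));go(tw(160,0,150),down(8.5))
E
```

```text
968 [[141.6 -49.5 194.9]
 [141.4 -32.9 194.6]
 [140.  -34.5 198.8]
 [140.  -37.7 197. ]
 [140.  -40.8 195.3]] 84.6 141.6 201.2 [ 0.4069678  57.60038795]
90 [5, 5, 4, 118, 120, 120, 118, 120, 5, 6, 5]
120 [6, 7, 3, 195, 190, 194, 192, 196, 7, 6, 5]
150 [7, 4, 4, 198, 200, 200, 200, 201, 27, 35, 7]
180 [5, 4, 2, 4, 4, 4, 2, 27, 26, 35, 35]
210 [104, 5, 5, 5, 6, 7, 4, 41, 33, 38, 38]
240 [86, 69, 78, 91, 92, 109, 114, 6, 5, 4, 4]
270 [64, 69, 76, 88, 100, 112, 114, 4, 6, 5, 6]
300 [76, 80, 72, 84, 93, 104, 104, 5, 4, 6, 3]
t 31.35 p [0.4731 0.2688 0.2105] rv [ 3.1173 -0.3779 -0.    ] F [-0.3  0.2  0.5] w 7.9 gf 0.0 q [-1.11  0.11  0.58  1.75 -0.06  1.3  -2.32]
shift [331.8 384.8 -48.8] turn [  0.1   0.  -22.3]
shift [331.8 384.6  61.2] turn [  0.1   0.  -22.3]
```

```bash
python3 -m jog '[[[30,35,-30,0,0,-3,0],[62,72,-49,0,0,-6,0],[95,110,-49,0,0,-9,0],[128,148,-49,0,0,-12,0],[160,186,-49,0,0,-15,0],[192,224,-49,0,0,-18,0],[225,262,-49,0,0,-21,0],[258,300,-49,0,0,-22.3,0],[290,335,-49,0,0,-22.3,0],[320,365,-49,0,0,-22.3,0]]]' 20; python3 -m jog '[[[12,20,0,0,0,0,0],[14,20,0,0,0,0,0],[14,20,0,0,0,0,0]]]'>/dev/null; python3 - <<'E'
from h import *
st();go(tw(172,0,155),down(8.5))
E
```

```text
time: 32.35
position: [0.6973, -0.1636, 0.2594]
tool_rot: [3.132, 0.233, -0.002]
ft_force: [0.9, 0.5, 1.1]
grip_width: 0.002
grip_force: 0.0
t 32.65 p [ 0.7134 -0.179   0.2588] rv [ 3.1329e+00  2.3310e-01 -3.0000e-03] F [-0.1  0.6  0.6] w 0.6 gf 0.0 q [-0.26  0.59  0.78  1.16 -0.4   1.54 -0.98]
shift [  1.5   3.5 103.8] turn [-0.   0.1  0. ]
```

```bash
python3 -m jog '[[[1.5,3,40,0,0,0,0],[1.5,3,80,0,0,0,0],[1.5,3,99,0,0,0,0],[1.5,3,99,0,0,0,0],[-12,3,99,0,0,0,0],[-25,3,99,0,0,0,0],[-38,3,99,0,0,0,0],[-51,3,99,0,0,0,0],[-64,3,99,0,0,0,0],[-77,3,99,0,0,0,0]]]' 20; python3 - <<'E'
from h import *
s=st();print(wt(s['position']))
E
```

```text
time: 33.65
position: [0.6389, -0.1918, 0.1639]
tool_rot: [3.132, 0.238, 0.007]
ft_force: [1.3, 0.4, 0.8]
grip_width: 0.003
grip_force: 0.4
t 33.65 p [ 0.6389 -0.1918  0.1639] rv [3.1325 0.2381 0.0072] F [1.3 0.4 0.8] w 0.3 gf 0.4 q [-0.34  0.48  0.8   1.51 -0.35  1.3  -0.92]
[[ 95.1   1.9 163.9]]
```

```bash
python3 -m jog '[[[-19,0,2,0,0,0,0],[-38,0,7,0,0,0,0],[-55.5,0,15,0,0,0,0],[-72,0,25,0,0,0,0],[-86,0,38,0,0,0,0],[-97,0,53,0,0,0,0],[-106,0,70,0,0,0,0],[-111,0,85,0,0,0,0],[-114,0,97,0,0,0,0],[-114,0,104,0,0,0,0]]]' 20; python3 - <<'E'
from h import *
s=st();print(wt(s['position']))
E
```

```text
time: 34.65
position: [0.525, -0.2093, 0.0568]
tool_rot: [-3.132, -0.236, -0.0]
ft_force: [-1.0, 0.1, 1.1]
grip_width: 0.004
grip_force: 0.3
t 34.65 p [ 0.525  -0.2093  0.0568] rv [-3.1322e+00 -2.3560e-01 -2.0000e-04] F [-1.   0.1  1.1] w 0.3 gf 0.3 q [-0.36  0.37  0.82  1.87 -0.31  1.03 -0.83]
[[-20.1   1.3  56.8]]
```

```bash
python3 -m jog '[[[-20,0,-12,0,0,0,0],[-40,0,-12,0,0,0,0],[-40,0,-4,0,0,0,0],[-40,0,2,0,0,0,0],[-40,0,4,0,0,0,0],[-40,0,6,0,0,0,0],[-40,0,8,0,0,0,0],[-40,0,8,0,0,0,0],[-40,0,8,0,0,0,0]]]' 20; python3 - <<'E'
from h import *
s=st();print(wt(s['position']))
E
```

```text
time: 35.55
position: [0.4866, -0.2155, 0.0535]
tool_rot: [-3.129, -0.236, 0.001]
ft_force: [-14.2, 7.1, 42.3]
grip_width: 0.007
grip_force: 21.6
t 35.55 p [ 0.4866 -0.2155  0.0535] rv [-3.1287e+00 -2.3550e-01  1.0000e-03] F [-14.2   7.1  42.3] w 0.6 gf 21.6 q [-0.38  0.3   0.85  1.95 -0.27  1.   -0.82]
[[-59.1   0.9  53.5]]
```

```bash
python3 -m jog '[[[0,0,-6,0,0,0,0],[0,0,-30,0,0,0,0],[0,0,-75,0,0,0,0],[0,0,-120,0,0,0,0],[0,0,-165,0,0,0,0],[-30,0,-190,0,0,0,0],[-60,0,-190,0,0,0,0],[-60,0,-190,0,0,0,0]]]' 20; python3 - <<'E'
from h import *
st();snap('top');snap('wrist');snap('scene','s2.png',(60,90,460,384),2)
q=wt(cloud('wrist').reshape(-1,3))
for x in (-70,-40,0,40):
    k=(abs(q[:,0]-x)<5)&(abs(q[:,1])<40);print(x,k.sum(),np.median(q[k][:,2]) if k.any() else '')
E
```

```text
time: 36.35
position: [0.4248, -0.2259, 0.2403]
tool_rot: [-3.131, -0.231, -0.004]
ft_force: [-0.1, 0.3, -1.2]
grip_width: 0.005
grip_force: 0.0
t 36.35 p [ 0.4248 -0.2259  0.2403] rv [-3.1312 -0.2314 -0.0045] F [-0.1  0.3 -1.2] w 0.5 gf 0.0 q [-0.52 -0.13  0.89  1.85  0.1   1.37 -1.07]
-70 478 54.6
-40 554 55.0
0 519 55.0
40 596 55.1
```

View pics/s2.png

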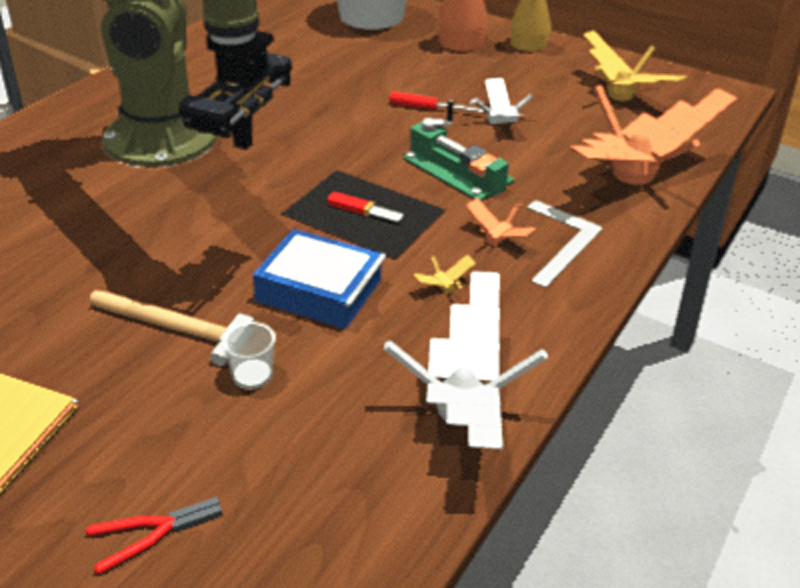

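The lid is flat shut at (318,262), the blade lies flat on the mat at (365,206), both bars are clamped at (487,160), and the cranes and other tools are where they were. I'm handing it in.

```bash
python3 -c "
from bench import ctrl
print(ctrl.close_job())"
```

```text
the job is handed in; nothing more can be done
None
```

The job is handed in: I pried the tin open and laid the blade back flat on the mat, laid both copper bars (the tin held two) crosswise and centred in the vise, clamped them tight (about 21 N at the crank), then shut the lid; the last pictures show the cranes and other tools where they were.

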